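Seasoning jars into the slanted rack

TASK

Two seasoning jars stand loose on the front part of the table, to the left and right of the slanted wooden jar rack: one with a green cap and a slimmer one with a black cap. Put them away one at a time, bottom first and all the way down in the rack's pockets, each in the pocket whose tab has the colour of its cap. Leave the red-lidded chilli jar and the tin beside the rack where they stand.

Things in the scene. Friction and masses are not known exactly. Their poses are not given: they have to be found in the camera images.
- jar_green: seasoning jar with green cap, clear body with pale label, round, 46 mm in diameter (45 mm at the cap), 106 mm tall, about 0.11 kg, loose, standing upright; the cap is the top 20 mm. Origin at the centre of its underside, z up along the jar
- jar_black: seasoning jar with black cap and green label, round, 40 mm in diameter, 105 mm tall, about 0.11 kg, loose, standing upright; the cap is the top 20 mm. Origin at the centre of its underside, z up along the jar
- jar_rack: fixed light wooden rack of two square pockets side by side, 190 mm wide (y), foot 130 mm deep; the pockets lean 32 degrees to its front (-x), mouths about 85 mm above the table. Origin on the table below the middle between the pockets; x to the rack's back, y to its left, z up; pocket centres at y = +47.5 and -47.5 mm; a green and a black tab stand behind them
- tab_green_seat (a point): centre of the inner floor of the pocket with the green tab behind it (either pocket). z axis up the pocket out of its mouth, leaning 32 degrees (0.56 rad) from vertical to the rack's front; y level, to the rack's left; x to the pocket's back wall. Pocket 54 x 54 mm inside, 60 mm deep, walls 6 mm. Back panel at x = 33 to 39 mm up to z = 78 mm, tab on it (x = 30 to 42 mm) up to z = 101 mm
- tab_black_seat (a point): centre of the inner floor of the pocket with the black tab behind it (either pocket). z axis up the pocket out of its mouth, leaning 32 degrees (0.56 rad) from vertical to the rack's front; y level, to the rack's left; x to the pocket's back wall. Pocket 54 x 54 mm inside, 60 mm deep, walls 6 mm. Back panel at x = 33 to 39 mm up to z = 78 mm, tab on it (x = 30 to 42 mm) up to z = 101 mm
- chilli_jar: bystander: squat jar with a red lid, 59 mm in diameter, 86 mm tall, loose; origin at the centre of its underside
- tin: bystander: tin with a pictured label, 57 mm in diameter, 72 mm tall, loose; origin at the centre of its underside
Not all that is in view belongs to the job. Leave any purple or yellow look-alike of the jar_black alone.

How it is judged:
On the way, in this order (a step that is already met when the one before it is completed fails the run):
1. one of the two jars is down in the pocket of its colour (((x of jar_green in the frame of tab_green_seat between -0.016 and 0.016 m and y of jar_green in the frame of tab_green_seat between -0.016 and 0.016 m and z of jar_green in the frame of tab_green_seat between -0.006 and 0.009 m and angle between the z axis of jar_green and the z axis of tab_green_seat, either way round below 0.3 rad) or (x of jar_black in the frame of tab_black_seat between -0.016 and 0.016 m and y of jar_black in the frame of tab_black_seat between -0.016 and 0.016 m and z of jar_black in the frame of tab_black_seat between -0.006 and 0.009 m and angle between the z axis of jar_black and the z axis of tab_black_seat, either way round below 0.3 rad))), for 0.2 s.
2. both jars are down in the pockets of their colours (x of jar_green in the frame of tab_green_seat between -0.016 and 0.016 m and y of jar_green in the frame of tab_green_seat between -0.016 and 0.016 m and z of jar_green in the frame of tab_green_seat between -0.006 and 0.009 m and angle between the z axis of jar_green and the z axis of tab_green_seat, either way round below 0.3 rad and x of jar_black in the frame of tab_black_seat between -0.016 and 0.016 m and y of jar_black in the frame of tab_black_seat between -0.016 and 0.016 m and z of jar_black in the frame of tab_black_seat between -0.006 and 0.009 m and angle between the z axis of jar_black and the z axis of tab_black_seat, either way round below 0.3 rad), for 0.2 s.
At the end, for the whole second after the job is handed in: Both jars sit, at rest, bottom first in the pocket whose tab has the colour of their cap: the middle of the underside within 9 mm of the pocket's floor along the pocket and within 16 mm of its centre line either way, the jar within 0.3 rad of the pocket's lean (all of step 2 and linear speed of each of jar_green, jar_black below 0.02 m/s); the robot touches nothing.
It fails at once if the red-lidded chilli jar is moved more than 30 mm or knocked over (distance of chilli_jar from where it was at the start of the episode above 0.03 m or angle between chilli_jar's own z axis and vertical above 0.5 rad).
It fails at once if the tin is moved more than 30 mm or knocked over (distance of tin from where it was at the start of the episode above 0.03 m or angle between tin's own z axis and vertical above 0.5 rad).
It also fails if it takes over 51 s, if anything falls off the work surface, if the arm or the gripper's body presses on something with over 40 N, if the wrist force passes 120 N, or if a joint passes its speed limit or range.

ROBOT

A 6-joint arm with a two-finger parallel gripper is mounted at the origin on a cart in front of the work surface, level with it; the furniture and walls round the work are solid. World frame = base frame: x ahead of the robot, y to its left, z up, the work surface at z = 0. Lengths are in m, angles in rad, forces in N, time in s.
With the tool pointing down it reaches from about 0.35 to 0.875 m from the base axis. Payload 4.2 kg.
Tool frame: the origin (TCP) lies midway between the tips of the shut fingers; the grasp point (between the pads) lies 19 mm behind it; z points along the fingers, y is the line along which they close (so a half turn about z gives the same grasp; the last joint's range is limited). The gripper opens to 85 mm and grips with 20 to 120 N. Pads are 22 mm wide; open, the fingers measure 114 mm over their backs; the gripper's body (76 mm by 85 mm) begins 54 mm behind the grasp point. The pads swing forward as they close: fully open they stand 13 mm farther back than shut.
Start: joints at [1.374, 0.385, 0.008, 0, -1.194, -0.259], TCP at [0.275, 0.561, 0.231] pointing down, gripper open.
Joint ranges: [-3.14, 3.14], [-1.21, 2.06], [-1.07, 1.41], [-3.16, 2.05], [-2.99, -0.16], [-3.1, 3.1]. Speed limits (rad/s): [2.79, 2.79, 3.14, 3.14, 3.14, 3.14].

INTERFACE

Orientations are given as [roll, pitch, yaw] about the fixed x, y, z axes, in that order (R = Rz(yaw) Ry(pitch) Rx(roll)).
In Python, from rig import ctrl gives the robot as it stands.
- The arm moves only by the tool step_arm, never from a script. Its arguments are lists of equal length, an entry for each row: "dr": the turn, a rotation vector about the world's x, y, z in rad, a list of three; "offset": the shift along the world's x, y, z in cm, a list of three; "jaw": the opening, from 0 (shut) to 1 (fully open). In form: {"dr": [[wx, wy, wz], ...], "offset": [[x, y, z], ...], "jaw": [jaw, ...]}. A call has exactly 10 rows; each row shifts and turns the commanded pose from where the row before left it; what a row does not reach is not made up. A row lasts 1/12 s, in which the tool goes at most 41.7 mm and 7.16 degrees, less where a joint would pass 70% of its speed; a pose out of reach is approached as far as the arm can. A call with a gripper value outside its range is refused whole. The fingers move at their own pace and stop on an object; "squeeze" is the grip in N (left out, the last holds). Time passes only in rows, so rows that do not move let the fingers close, or fill a call up. It gives the time, the measured TCP pose, the force, the opening and the grip force at its end, in the units of the state.
- ctrl.get_obs(): the state, without advancing time (a new reading comes with each control period).
- ctrl.get_image(name): name is "side" or "top" or "wrist"; returns a dict with "img" (480x640x3 uint8, red, green, blue), "vertical_fov" (degrees; the focal length in pixels is half the picture's height over the tangent of half this angle, whatever the lens; pixels are square), "cx", "cy" (the principal point, pixels), "D" ([k1, k2, p1, p2, k3] as OpenCV has them; the pictures are not rectified), "rvec" (rotation vector, rad) and "tvec" (3), from world to camera coordinates, as OpenCV has them. Camera axes: x right, y down, z forward; pixel columns grow to the right and rows downward; lengths in m; the calibration is good to about 2 mm. A picture is of the moment at which its call begins. There is no depth.
- ctrl.job_done(): hands the job in; it is judged then, once.
The state is a dict: "t": time; "qpos": joint angles; "qd": joint speeds; "joint_efforts": joint torques, N m; "ee_pos": TCP position; "eef_rot": TCP orientation; "force": force on the tool from outside, world axes, zero at the start; "wrist_torque": the same for the moment, N m; "gripper_width": finger opening in m; "finger_force": force on a finger pad.
Only numpy, scipy, OpenCV 4.12 (cv2) and the standard library are available. Lean on these libraries where they do the work, as an engineer would, in place of code of your own. Each camera call takes 0.05 s, during which the arm holds its last target. There are 200 camera calls.

## Working session

There is one attempt and no reset: what is moved stays moved. The work goes in short steps, Python scripts to look and compute and a tool call to move; the robot and the scene stay as the last step left them, time stands still between calls to the robot, and variables do not carry over. Pictures are saved under pics/ and viewed, at most 10 in all, crops included, and the job is handed in when it is done.

Besides the shell and the picture viewer there is one more tool, called after "Call:" by a JSON object that holds its "api" and its "payload", one argument or row to a line. step_arm: Moves the arm, as the interface text tells. Its arguments: {"type":"object","properties":{"dr":{"type":"array","items":{"type":"array","items":{"type":"number"}}},"offset":{"type":"array","items":{"type":"array","items":{"type":"number"}}},"jaw":{"type":"array","items":{"type":"number"}},"squeeze":{"type":"number"}},"required":["dr","offset","jaw"]}

```bash
mkdir -p pics; cat > h.py <<'E'
import numpy as np, cv2
from rig import ctrl
def shot(n,f):
    d=ctrl.get_image(n); cv2.imwrite(f'pics/{f}.png',d['img'][:,:,::-1])
    np.save(f'pics/{f}.npy',{k:v for k,v in d.items()},allow_pickle=True); return d
def load(f): return np.load(f'pics/{f}.npy',allow_pickle=True).item()
def K(d):
    f=240/np.tan(np.radians(d['vertical_fov'])/2); return np.array([[f,0,d['cx']],[0,f,d['cy']],[0,0,1.]])
def D(d): return np.array(d['D'],float)
def ray(d,uv):
    p=cv2.undistortPoints(np.array([[uv]],float),K(d),D(d))[0,0]
    R=cv2.Rodrigues(np.array(d['rvec'],float))[0]; t=np.array(d['tvec'],float).ravel()
    return -R.T@t, R.T@np.array([p[0],p[1],1])
def atz(d,uv,z):
    c,r=ray(d,uv); return c+r*(z-c[2])/r[2]
def proj(d,P): return cv2.projectPoints(np.array(P,float).reshape(-1,3),np.array(d['rvec'],float),np.array(d['tvec'],float),K(d),D(d))[0].reshape(-1,2)
E
python3 - <<'E'
from h import *
a=shot('top','top0');b=shot('side','side0')
for d in(a,b): print(ray(d,(320,240)),d['D'],d['vertical_fov'])
print(ctrl.get_obs())
E
```

```text
(array([ 0.32730141, -0.02249153,  1.02916845]), array([ 0.21199027,  0.01657563, -0.97730734])) [-0.02970264  0.          0.          0.          0.        ] 50.31618587487053
(array([ 0.40480475, -0.77969736,  0.62547062]), array([ 0.1255457 ,  0.81073451, -0.57183937])) [-0.07626465  0.          0.          0.          0.        ] 56.67090163594111
{'t': 0.1, 'qpos': array([ 1.37358582e+00,  3.85456649e-01,  6.74141056e-03, -4.00326107e-04,
       -1.19398439e+00, -2.58570970e-01]), 'qd': array([ 0.00021335, -0.00263367,  0.00434169,  0.00162357, -0.00054702,
       -0.00024488]), 'joint_efforts': array([-7.77425121e-04, -3.93319309e+01,  1.88929206e+01,  4.19804737e+00,
       -2.58591775e-03,  5.41977172e-06]), 'ee_pos': array([0.27488233, 0.56072313, 0.23034175]), 'eef_rot': array([ 3.13965749e+00, -1.27085537e-04, -4.55929008e-01]), 'force': array([-0.70422972, -0.20194056, -0.20218529]), 'wrist_torque': array([ 0.00164061, -0.01925505, -0.03000088]), 'finger_force': 0.0, 'gripper_width': 0.08574008192014451}
```

View pics/top0.png

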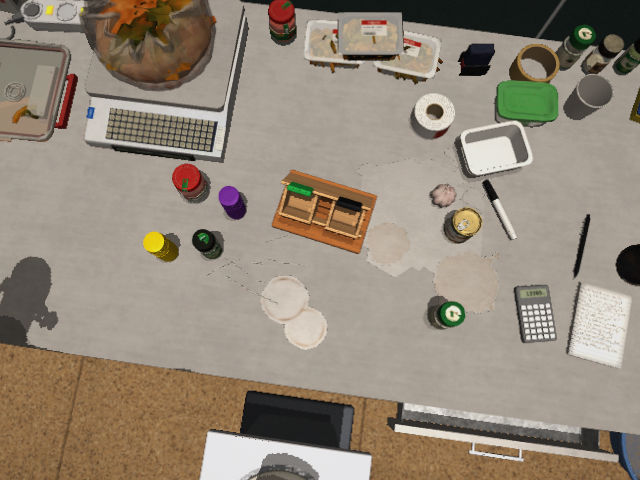

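View pics/side0.png

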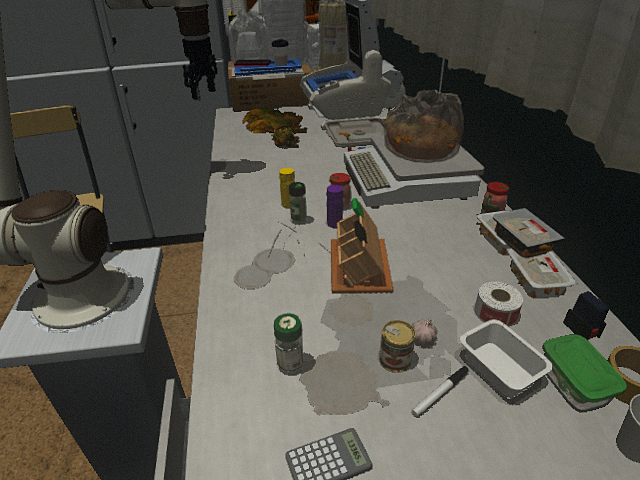

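The top view shows the rack at about (325,210), with the green tab left at (300,188) and the black tab right at (348,204). The black jar is at (207,243) between the yellow (157,245) and purple (232,203) look-alikes; the green jar is at (450,315), the tin at (464,224) and the chilli jar at (188,181). Next, enlarged crops.

```bash
python3 - <<'E'
import cv2,numpy as np
a=cv2.imread('pics/top0.png');b=cv2.imread('pics/side0.png')
def c(i,x,y,w,h,s): 
    o=cv2.resize(i[y:y+h,x:x+w],None,fx=s,fy=s,interpolation=cv2.INTER_CUBIC)
    for k in range(0,w,10): cv2.line(o,(k*s,0),(k*s,12 if (x+k)%50==0 else 5),(0,0,255),1)
    for k in range(0,h,10): cv2.line(o,(0,k*s),(12 if (y+k)%50==0 else 5,k*s),(0,0,255),1)
    return o
cv2.imwrite('pics/c1.png',c(a,260,160,130,100,6))
cv2.imwrite('pics/c2.png',np.hstack([c(a,180,220,50,50,8),c(a,425,290,50,50,8)]))
cv2.imwrite('pics/c3.png',np.hstack([c(b,280,170,40,70,8),c(b,265,305,50,70,8)]))
E
```

```text
(no output)
```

View pics/c1.png

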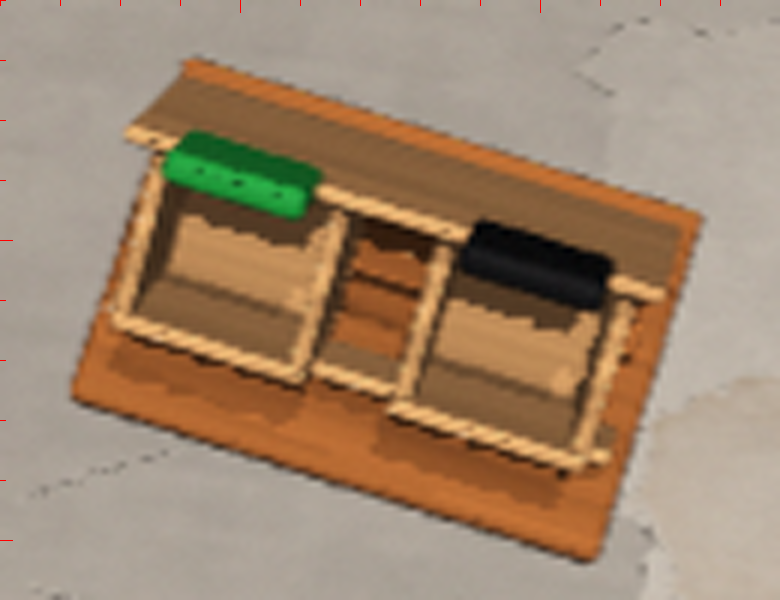

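View pics/c2.png

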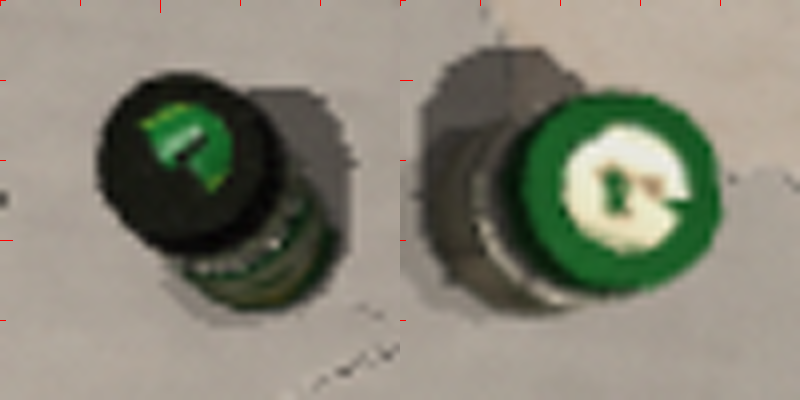

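View pics/c3.png

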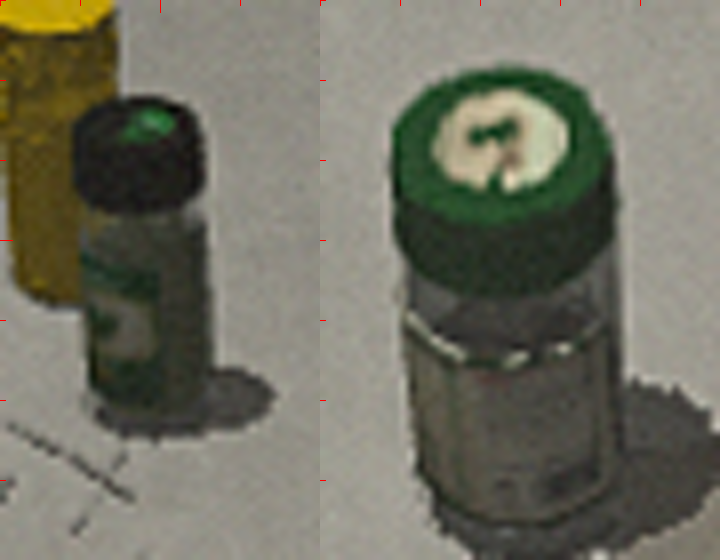

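```bash
cat > fit.py <<'E'
from h import *
from scipy.optimize import least_squares
T=load('top0');S=load('side0')
def px(u,v,x0,y0,s): return np.array([x0+(u+.5)/s-.5,y0+(v+.5)/s-.5])
th=np.linspace(0,2*np.pi,60)
def cyl(x,y,r,rc,h):
    ring=lambda z,r:np.c_[x+r*np.cos(th),y+r*np.sin(th),0*th+z]
    return np.vstack([ring(0,r),ring(h-.02,r),ring(h-.02,rc),ring(h,rc)])
def ext(d,P): q=proj(d,P); return np.r_[q.min(0),q.max(0)]
def fitjar(g,r,rc,h,et,es):
    f=lambda p: np.r_[ext(T,cyl(*p,r,rc,h))-et, ext(S,cyl(*p,r,rc,h))-es]
    s=least_squares(f,g,loss='soft_l1'); return s.x,f(s.x)
bt=np.r_[px(97,72,180,220,8),px(335,312,180,220,8)]; bs=np.r_[px(72,97,280,170,8),px(208,420,280,170,8)]
gt=np.r_[px(20,90,425,290,8),px(322,312,425,290,8)]; gs=np.r_[px(70,65,265,305,8),px(298,525,265,305,8)]
if __name__=='__main__':
    np.set_printoptions(precision=4,suppress=True)
    for n,e,s,r,rc,h in(('black',bt,bs,.02,.02,.105),('green',gt,gs,.023,.0225,.106)):
        g=atz(T,((e[0]+e[2])/2,(e[1]+e[3])/2),h/2)[:2]; print(n,*fitjar(g,r,rc,h,e,s))
    C=np.array([px(187,60,260,160,6),px(703,215,260,160,6),px(600,560,260,160,6),px(73,400,260,160,6)])
    for z in(0.,.012):
        W=np.array([atz(T,c,z)[:2] for c in C]); d=np.linalg.norm(W-np.roll(W,-1,0),axis=1)
        w=W[0]-W[1]+W[3]-W[2]; yaw=np.arctan2(-w[0],w[1]); v=W[0]-W[3]+W[1]-W[2]
        print(z,W,d,'ctr',W.mean(0),'yaw',yaw,np.arctan2(v[1],v[0]))
    # mouth/tab points for check
    for n,p,z in(('yellow',(157,240),.1),('purple',(231,197),.1),('chilli',(187,178),.086),('tin',(465,220),.072)): print(n,atz(T,p,z))
E
python3 fit.py
```

```text
black [0.5006 0.2111] [-0.7116 -0.7108  0.8741  0.3288 -0.3939 -1.3874  0.0051  1.5436]
green [ 0.4271 -0.2607] [-0.3061 -0.1467 -0.0042  0.0756 -0.9295 -1.1847  1.0898  4.0747]
0.0 [[ 0.6936  0.0773]
 [ 0.6619 -0.1101]
 [ 0.5349 -0.0891]
 [ 0.5656  0.098 ]] [0.19   0.1287 0.1896 0.1297] ctr [ 0.614 -0.006] yaw -0.1650549076371739 -0.16228440315969797
0.012 [[ 0.6893  0.0761]
 [ 0.658  -0.109 ]
 [ 0.5325 -0.0883]
 [ 0.5628  0.0966]] [0.1878 0.1272 0.1874 0.1282] ctr [ 0.6107 -0.0062] yaw -0.16505490763717393 -0.16228440315969803
yellow [0.4868 0.2948 0.1   ]
purple [0.5882 0.1718 0.1   ]
chilli [0.6184 0.2664 0.086 ]
tin [ 0.613  -0.2789  0.072 ]
```

```bash
python3 - <<'E'
import cv2,numpy as np
b=cv2.imread('pics/side0.png');x,y,w,h,s=325,190,75,110,5
o=cv2.resize(b[y:y+h,x:x+w],None,fx=s,fy=s,interpolation=cv2.INTER_CUBIC)
o=cv2.convertScaleAbs(o,alpha=1.4)
cv2.imwrite('pics/c4.png',o)
E
```

```text
(no output)
```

View pics/c4.png

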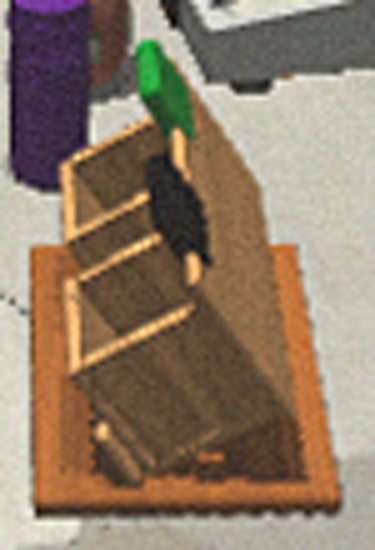

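```bash
cat > rack.py <<'E'
from fit import *
a=np.radians(32)
def model(p):
    x,y,yaw,zf,xs,zs,pw=p
    def seat(yy,P): P=np.array(P); return [xs+P[0]*np.cos(a)-P[2]*np.sin(a),yy+P[1],zs+P[0]*np.sin(a)+P[2]*np.cos(a)]
    foot=[[.065,.095,zf],[.065,-.095,zf],[-.065,-.095,zf],[-.065,.095,zf]]
    g,b=.0475,-.0475
    fr=[seat(g,[-.033,.033,.06]),seat(g,[-.033,-.033,.06]),seat(b,[-.033,.033,.06]),seat(b,[-.033,-.033,.06])]
    pn=[seat(0,[.036,pw,.078]),seat(0,[.036,-pw,.078])]
    L=np.array(foot+fr+pn); c,s=np.cos(yaw),np.sin(yaw)
    return np.c_[x+c*L[:,0]-s*L[:,1],y+s*L[:,0]+c*L[:,1],L[:,2]]
ot=np.array([px(u,v,260,160,6) for u,v in((187,60),(703,215),(600,560),(73,400),(112,320),(305,382),(390,410),(580,470),(127,134),(663,293))])
os_=np.array([px(u,v,325,190,5) for u,v in((298,247),(342,495),(35,505),(32,247),(62,165),(68,240),(66,283),(75,372))])
wt=np.r_[np.ones(18)]
def res(p):
    M=model(p); return np.r_[(proj(T,M)-ot).ravel(),(proj(S,M[:8])-os_).ravel(),(p[5]-.034)/.005,(p[3]-.01)/.005]
s=least_squares(res,[.612,-.006,-.163,.01,0,.034,.09],loss='soft_l1')
if __name__=='__main__':
    np.set_printoptions(precision=4,suppress=True)
    print(s.x); r=res(s.x); print(r[:20].reshape(-1,2).round(1).tolist()); print(r[20:36].reshape(-1,2).round(1).tolist())
    x,y,yaw,zf,xs,zs,pw=s.x;c,n=np.cos(yaw),np.sin(yaw)
    for q in(.0475,-.0475): print('seat',x+c*xs-n*q,y+n*xs+c*q,zs)
    ax=np.array([-np.sin(a)*c,-np.sin(a)*n,np.cos(a)]);print('axis',ax)
E
python3 rack.py
```

```text
[ 0.6137 -0.0055 -0.1695  0.0055  0.0103  0.0299  0.0872]
[[-0.1, -1.0], [0.3, -0.7], [-0.3, 0.1], [-0.7, -0.7], [-0.1, 0.4], [-0.1, -0.0], [-0.1, -0.3], [0.8, -0.3], [0.5, -1.0], [0.3, -0.3]]
[[-1.0, -0.6], [0.2, 1.4], [-0.4, 0.0], [-1.0, -0.0], [-0.4, -0.5], [-0.8, 0.6], [-0.0, -0.4], [-0.9, 0.6]]
seat 0.6318602130025021 0.03958718976835839 0.02988540072723431
seat 0.6158305999532198 -0.05405068454268242 0.02988540072723431
axis [-0.5223  0.0894  0.848 ]
```

Call:
{"api": "step_arm", "payload": {
  "dr": [
    [0,0,0.0286],
    [0,0,0.0286],
    [0,0,0.0286],
    [0,0,0.0286],
    [0,0,0.0286],
    [0,0,0.0286],
    [0,0,0.0286],
    [0,0,0.0286],
    [0,0,0.0286],
    [0,0,0.0286]
  ],
  "offset": [
    [1.8,-2.8,0],
    [1.8,-2.8,0],
    [1.8,-2.8,0],
    [1.8,-2.8,0],
    [1.8,-2.8,0],
    [1.8,-2.8,0],
    [1.8,-2.8,0],
    [1.8,-2.8,0],
    [1.8,-2.8,0],
    [1.8,-2.8,0]
  ],
  "jaw": [0.72,0.72,0.72,0.72,0.72,0.72,0.72,0.72,0.72,0.72],
  "squeeze": 40
}}

```text
t: 0.93
ee_pos: [0.4554, 0.2795, 0.231]
eef_rot: [3.141, 0.001, -0.168]
force: [0.4, 0.7, -0.4]
gripper_width: 0.0613
finger_force: 0.0
```

Call:
{"api": "step_arm", "payload": {
  "dr": [
    [0,0,0],
    [0,0,0],
    [0,0,0],
    [0,0,0],
    [0,0,0],
    [0,0,0],
    [0,0,0],
    [0,0,0],
    [0,0,0],
    [0,0,0]
  ],
  "offset": [
    [1.5,-2.3,0],
    [1.5,-2.3,0],
    [1.5,-2.2,0],
    [0,0,-2.0],
    [0,0,-2.0],
    [0,0,-2.0],
    [0,0,-1.1],
    [0,0,0],
    [0,0,0],
    [0,0,0]
  ],
  "jaw": [0.72,0.72,0.72,0.72,0.72,0.72,0.72,0.72,0.72,0.72]
}}

```text
t: 1.77
ee_pos: [0.5006, 0.2135, 0.1611]
eef_rot: [-3.141, -0.001, -0.169]
force: [-0.0, -0.2, -0.5]
gripper_width: 0.0614
finger_force: 0.0
```

```bash
python3 - <<'E'
from h import *
d=shot('wrist','w1'); o=ctrl.get_obs(); print(o['ee_pos'],o['eef_rot'])
th=np.linspace(0,2*np.pi,40,endpoint=False)
im=d['img'][:,:,::-1].copy()
for q in proj(d,np.c_[.5006+.02*np.cos(th),.2111+.02*np.sin(th),0*th+.105]): cv2.circle(im,tuple(int(v) for v in q.round()),1,(0,0,255),-1)
cv2.imwrite('pics/w1m.png',im)
E
```

```text
[0.50068168 0.21366701 0.1614101 ] [-3.14021550e+00 -1.55967056e-03 -1.69462284e-01]
```

View pics/w1m.png

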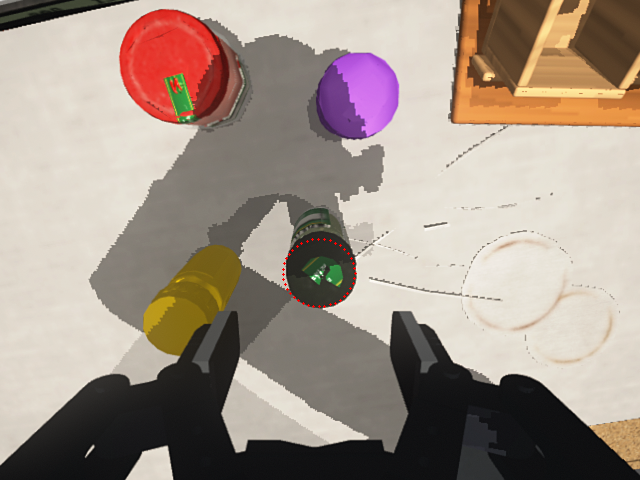

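The projected cap rim (red dots, centre (320,272)) lies right on the black cap, so the measured position holds. I'll descend and grip.

Call:
{"api": "step_arm", "payload": {
  "dr": [
    [0,0,0],
    [0,0,0],
    [0,0,0],
    [0,0,0],
    [0,0,0],
    [0,0,0],
    [0,0,0],
    [0,0,0],
    [0,0,0],
    [0,0,0]
  ],
  "offset": [
    [0,-0.25,-1.6],
    [0,0,-2.0],
    [0,0,-2.0],
    [0,0,-2.0],
    [0,0,-1.5],
    [0,0,0],
    [0,0,0],
    [0,0,0],
    [0,0,0],
    [0,0,0]
  ],
  "jaw": [0.72,0.72,0.72,0.72,0.72,0.72,0.3,0.3,0.3,0.3],
  "squeeze": 40
}}

```text
t: 2.65
ee_pos: [0.501, 0.2113, 0.0709]
eef_rot: [-3.139, -0.002, -0.169]
force: [-0.5, 0.2, 2.0]
gripper_width: 0.0397
finger_force: 40.6
```

Call:
{"api": "step_arm", "payload": {
  "dr": [
    [0,0,0],
    [0,0,0],
    [0,0,0],
    [0,0,0],
    [0,0,0],
    [0,0,0],
    [0,0,0],
    [0,0,0],
    [0,0,0],
    [0,0,0]
  ],
  "offset": [
    [0,0,1.5],
    [0,0,2.5],
    [0,0,3.0],
    [0,0,3.0],
    [0,0,3.0],
    [0,0,2.0],
    [0,-2.0,0],
    [0,-2.0,0],
    [0,-2.0,0],
    [0,-2.0,0]
  ],
  "jaw": [0.3,0.3,0.3,0.3,0.3,0.3,0.3,0.3,0.3,0.3]
}}

```text
t: 3.48
ee_pos: [0.4996, 0.13, 0.2199]
eef_rot: [-3.141, -0.0, -0.17]
force: [1.5, -0.0, -0.8]
gripper_width: 0.0398
finger_force: 40.7
```

Call:
{"api": "step_arm", "payload": {
  "dr": [
    [-0.0094,-0.055,0],
    [-0.0094,-0.055,0],
    [-0.0094,-0.055,0],
    [-0.0094,-0.055,0],
    [-0.0094,-0.055,0],
    [-0.0094,-0.055,0],
    [-0.0094,-0.055,0],
    [-0.0094,-0.055,0],
    [-0.0094,-0.055,0],
    [-0.0094,-0.055,0]
  ],
  "offset": [
    [0.1,-1.7,0],
    [0.1,-1.7,0],
    [0.1,-1.7,0],
    [0.1,-1.7,0],
    [0.1,-1.7,0],
    [0.1,-1.7,0],
    [0.1,-1.7,0],
    [0.1,-1.7,0],
    [0.1,-1.7,0],
    [0.1,-1.4,0]
  ],
  "jaw": [0.3,0.3,0.3,0.3,0.3,0.3,0.3,0.3,0.3,0.3]
}}

```text
t: 4.32
ee_pos: [0.51, -0.0342, 0.2208]
eef_rot: [3.139, -0.544, -0.172]
force: [1.5, -2.1, 0.0]
gripper_width: 0.0394
finger_force: 40.6
```

```bash
cat > ins.py <<'E'
import sys
from rack import *
from scipy.spatial.transform import Rotation as Ro
x,y,yaw,zf,xs,zs,pw=s.x;c,n=np.cos(yaw),np.sin(yaw)
Rp=Ro.from_euler('xyz',[0,-a,yaw]).as_matrix()  # pocket axes
def go(col,g,S=(.1,.03,.002)):
    q=.0475 if col=='green' else -.0475
    seat=np.array([x+c*xs-n*q,y+n*xs+c*q,zs]); o=ctrl.get_obs()
    Rt=Ro.from_euler('xyz',o['eef_rot']); z=-Rt.as_matrix()[:,2]
    bot=o['ee_pos']-z*g
    print('bottom in seat',Rp.T@(bot-seat),'axis in seat',Rp.T@z,'rotneeded',Ro.from_matrix(Rp@np.diag([1,-1,-1.])@Rt.as_matrix().T).as_rotvec(),Ro.from_matrix(Rp@np.diag([-1,1,-1.])@Rt.as_matrix().T).as_rotvec())
    for h in S: print(h,'offset cm',(seat+Rp[:,2]*(h+g)-o['ee_pos'])*100)
    return seat,z,bot
np.set_printoptions(precision=4,suppress=True)
if __name__=='__main__':
    print(go(sys.argv[1],float(sys.argv[2]))[0], 'axis',Rp[:,2])
E
python3 ins.py black .0709
```

```text
bottom in seat [0.0088 0.0015 0.1481] axis in seat [0.0146 0.0039 0.9999] rotneeded [-0.0001 -0.0148  0.0035] [ 1.6198 -0.2835 -2.6748]
0.1 offset cm [ 1.6572 -0.4619 -4.6008]
0.03 offset cm [  5.3134  -1.0878 -10.5371]
0.002 offset cm [  6.7759  -1.3381 -12.9116]
[ 0.6158 -0.0541  0.0299] axis [-0.5223  0.0894  0.848 ]
```

Call:
{"api": "step_arm", "payload": {
  "dr": [
    [0,-0.0148,0.0035],
    [0,0,0],
    [0,0,0],
    [0,0,0],
    [0,0,0],
    [0,0,0],
    [0,0,0],
    [0,0,0],
    [0,0,0],
    [0,0,0]
  ],
  "offset": [
    [0.8,-0.2,-2.3],
    [0.86,-0.26,-2.3],
    [0,0,0],
    [0.61,-0.1,-1.0],
    [0.61,-0.1,-1.0],
    [0.61,-0.1,-1.0],
    [0.61,-0.11,-1.0],
    [0.61,-0.11,-1.0],
    [0.61,-0.11,-0.94],
    [0,0,0]
  ],
  "jaw": [0.3,0.3,0.3,0.3,0.3,0.3,0.3,0.3,0.3,0.3]
}}

```text
t: 5.15
ee_pos: [0.5728, -0.0404, 0.1842]
eef_rot: [3.112, -0.525, -0.176]
force: [-19.8, -4.3, 37.7]
gripper_width: 0.0396
finger_force: 44.1
```

```bash
python3 ins.py black .0709
```

```text
bottom in seat [0.0415 0.0039 0.0837] axis in seat [0.0336 0.0329 0.9989] rotneeded [ 0.0195 -0.0374  0.0215] [ 1.5853 -0.3239 -2.6874]
0.1 offset cm [-4.6258  0.1603 -0.9386]
0.03 offset cm [-0.9696 -0.4656 -6.875 ]
0.002 offset cm [ 0.4929 -0.7159 -9.2495]
[ 0.6158 -0.0541  0.0299] axis [-0.5223  0.0894  0.848 ]
```

```bash
python3 - <<'E'
from h import *
o=ctrl.get_obs(); print(o['qpos'],o['force'],o['ee_pos'])
d=shot('side','s2');cv2.imwrite('pics/s2c.png',cv2.resize(d['img'][100:340,200:500,::-1],None,fx=2.5,fy=2.5))
E
```

```text
[ 0.09528578  0.13075384 -0.88818236  1.27741867 -0.17093877  0.06055747] [-19.8439822   -4.34647055  37.65013432] [ 0.57282409 -0.04037307  0.18420311]
```

View pics/s2c.png

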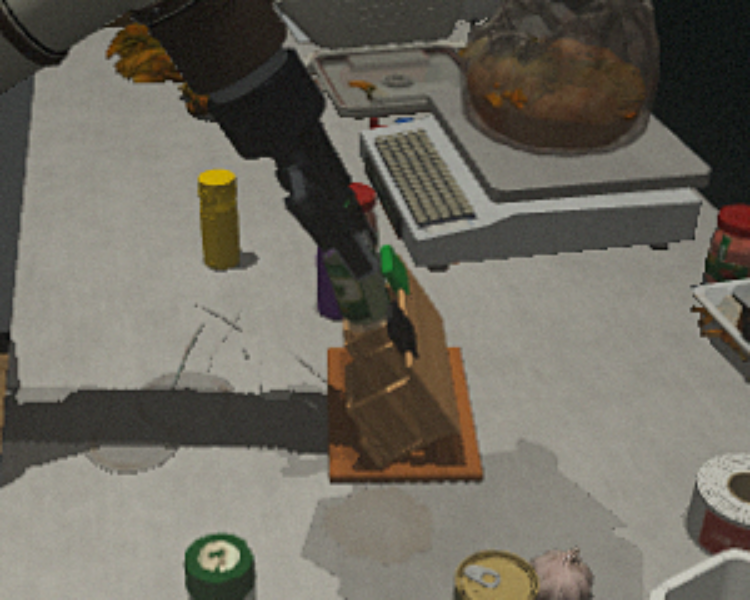

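The side view shows the jar's bottom resting on the panel by the black tab at about crop (385,325). The joints explain it: q5 is at its limit (-0.16), so the coaxial grip can't lean this way here. I'll back off, set the jar down upright and regrip it with the tool leaning relative to the jar.

Call:
{"api": "step_arm", "payload": {
  "dr": [
    [0,0,0],
    [0,0,0],
    [0,0,0],
    [0.0094,0.055,0],
    [0.0094,0.055,0],
    [0.0094,0.055,0],
    [0.0094,0.055,0],
    [0.0094,0.055,0],
    [0,0,0],
    [0,0,0]
  ],
  "offset": [
    [-0.8,0.1,1.0],
    [-1.2,0.2,1.5],
    [-1.5,0.2,1.5],
    [-1.5,0.5,0],
    [-1.5,0.5,0],
    [-1.5,1.0,0],
    [-1.5,1.0,0],
    [-1.5,1.0,0],
    [0,0,0],
    [0,0,0]
  ],
  "jaw": [0.3,0.3,0.3,0.3,0.3,0.3,0.3,0.3,0.3,0.3]
}}

```text
t: 6.03
ee_pos: [0.4591, 0.0075, 0.212]
eef_rot: [3.115, -0.232, -0.17]
force: [0.0, 0.9, -1.4]
gripper_width: 0.0395
finger_force: 40.6
```

```bash
python3 - <<'E'
from h import *
from scipy.spatial.transform import Rotation as Ro
o=ctrl.get_obs(); print(o['qpos'],o['ee_pos'],o['eef_rot'])
print((Ro.from_euler('xyz',[np.pi,0,-.1695])*Ro.from_euler('xyz',o['eef_rot']).inv()).as_rotvec())
E
```

```text
[ 0.47447292  0.0046093  -0.63925504  0.2313477  -0.76976004  0.76939281] [0.45912832 0.00754673 0.21197999] [ 3.11473794 -0.23205646 -0.16997001]
[0.06554681 0.22419201 0.00358377]
```

Call:
{"api": "step_arm", "payload": {
  "dr": [
    [0.0131,0.0448,0.0007],
    [0.0131,0.0448,0.0007],
    [0.0131,0.0448,0.0007],
    [0.0131,0.0448,0.0007],
    [0.0131,0.0448,0.0007],
    [0,0,0],
    [0,0,0],
    [0,0,0],
    [0,0,0],
    [0,0,0]
  ],
  "offset": [
    [-0.2,1.8,0],
    [-0.2,1.8,0],
    [-0.2,1.9,0],
    [-0.2,1.9,0],
    [-0.1,1.8,0],
    [0,0,-3.0],
    [0,0,-3.0],
    [0,0,-3.0],
    [0,0,-2.5],
    [0,0,0]
  ],
  "jaw": [0.3,0.3,0.3,0.3,0.3,0.3,0.3,0.3,0.3,0.3]
}}

```text
t: 6.87
ee_pos: [0.4457, 0.0955, 0.0915]
eef_rot: [3.132, 0.01, -0.173]
force: [0.1, -0.5, -2.2]
gripper_width: 0.0401
finger_force: 40.7
```

```bash
python3 - <<'E'
from h import *
from fit import cyl,ext
o=ctrl.get_obs(); print(o['qpos'],o['ee_pos'],o['eef_rot'],o['force'])
d=shot('side','s3')
c=d['img'][:,:,::-1].copy()
p=o['ee_pos']
P=cyl(p[0],p[1],.02,.02,.105); P[:,2]+=p[2]-.0709
for q in proj(d,P): cv2.circle(c,tuple(int(v) for v in q.round()),0,(0,0,255),-1)
u=proj(d,[[p[0],p[1],.05]])[0].astype(int)
c=c[u[1]-60:u[1]+60,u[0]-75:u[0]+75]; cv2.imwrite('pics/s3c.png',cv2.resize(c,None,fx=5,fy=5,interpolation=cv2.INTER_NEAREST)); print(u)
E
```

```text
[ 5.69461695e-01  2.71260963e-01 -5.74473405e-01  4.27350619e-04
 -7.39433978e-01  8.28155367e-01] [0.44570966 0.09550261 0.09152007] [ 3.1316646   0.01039586 -0.17291305] [ 0.12969917 -0.47196715 -2.18814425]
[279 229]
```

View pics/s3c.png

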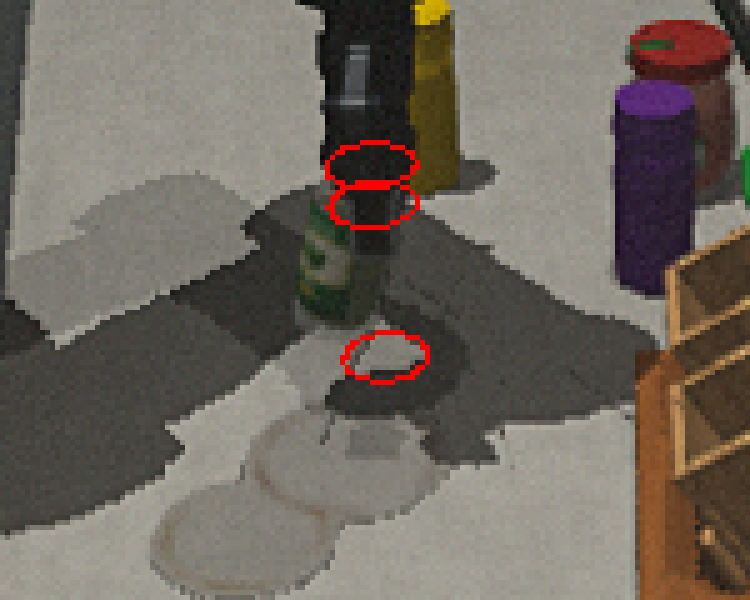

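```bash
python3 - <<'E'
from h import *
d=load('s3'); p=np.array([.44571,.0955,.09152]); n=np.array([.1687,.9857,0])
for uv in((340,303),(338,306)):
    c,r=ray(d,(204+uv[0]/5-.4,169+uv[1]/5-.4)); P=c+r*((p-c)@n)/(r@n); print(P,P-p, (P-p)@[.9857,-.1687,0])
E
```

```text
[0.42648156 0.0987909  0.05155628] [-0.01922844  0.0032909  -0.03996372] -0.019508650545627903
[0.42542377 0.09897194 0.0498815 ] [-0.02028623  0.00347194 -0.0416385 ] -0.02058185092811791
```

The side crop shows the jar has rotated in the grip by about 0.28 rad, with its bottom towards the robot at crop (340,305), and has slid up by 28 mm. I'll lean the tool to bring it upright and lower it until it touches.

Call:
{"api": "step_arm", "payload": {
  "dr": [
    [-0.0094,-0.055,0],
    [-0.0094,-0.055,0],
    [-0.0094,-0.055,0],
    [-0.0094,-0.055,0],
    [-0.0094,-0.055,0],
    [0,0,0],
    [0,0,0],
    [0,0,0],
    [0,0,0],
    [0,0,0]
  ],
  "offset": [
    [0,0,0],
    [0,0,0],
    [0,0,0],
    [0,0,0],
    [0,0,0],
    [0,0,-1.5],
    [0,0,-1.5],
    [0,0,-0.6],
    [0,0,0],
    [0,0,0]
  ],
  "jaw": [0.3,0.3,0.3,0.3,0.3,0.3,0.3,0.3,0.3,0.3],
  "squeeze": 20
}}

```text
t: 7.75
ee_pos: [0.4536, 0.0942, 0.0669]
eef_rot: [3.135, -0.272, -0.175]
force: [-0.2, -1.1, -1.4]
gripper_width: 0.0395
finger_force: 40.7
```

Call:
{"api": "step_arm", "payload": {
  "dr": [
    [0,0,0],
    [0,0,0],
    [0,0,0],
    [0,0,0],
    [0,0,0],
    [0,0,0],
    [0,0,0],
    [0,0,0],
    [0,0,0],
    [0,0,0]
  ],
  "offset": [
    [0,0,-0.4],
    [0,0,-0.4],
    [0,0,-0.4],
    [0,0,-0.2],
    [0,0,0],
    [0,0,0],
    [0,0,0],
    [0,0,0],
    [0,0,0],
    [0,0,0]
  ],
  "jaw": [0.3,0.3,0.3,0.3,0.3,0.3,0.3,0.3,0.3,0.3]
}}

```text
t: 8.58
ee_pos: [0.4535, 0.0957, 0.0553]
eef_rot: [3.131, -0.265, -0.173]
force: [-0.1, -0.3, -1.4]
gripper_width: 0.0394
finger_force: 40.7
```

Call:
{"api": "step_arm", "payload": {
  "dr": [
    [0,0,0],
    [0,0,0],
    [0,0,0],
    [0,0,0],
    [0,0,0],
    [0,0,0],
    [0,0,0],
    [0,0,0],
    [0,0,0],
    [0,0,0]
  ],
  "offset": [
    [0,0,-0.3],
    [0,0,-0.3],
    [0,0,-0.2],
    [0,0,0],
    [0,0,0],
    [0,0,0],
    [0,0,0],
    [0,0,0],
    [0,0,0],
    [0,0,0]
  ],
  "jaw": [0.3,0.3,0.3,0.3,0.3,0.3,0.3,0.3,0.3,0.3],
  "squeeze": 30
}}

```text
t: 9.42
ee_pos: [0.4539, 0.0966, 0.0521]
eef_rot: [3.126, -0.262, -0.173]
force: [-0.8, -1.0, 3.8]
gripper_width: 0.0397
finger_force: 40.9
```

Call:
{"api": "step_arm", "payload": {
  "dr": [
    [0,0,0],
    [0,0,0],
    [0,0,0],
    [0,0,0],
    [0,0,0],
    [0,0,0],
    [0,0,0],
    [0,0,0],
    [0,0,0],
    [0,0,0]
  ],
  "offset": [
    [0,0,-0.2],
    [0,0,0],
    [0,0,0],
    [0,0,0],
    [0,0,0],
    [0,0,0],
    [0,0,0],
    [0,0,0],
    [0,0,0],
    [0,0,0]
  ],
  "jaw": [0.3,0.3,0.42,0.45,0.48,0.51,0.54,0.57,0.6,0.72]
}}

```text
t: 10.25
ee_pos: [0.4536, 0.0971, 0.0507]
eef_rot: [3.125, -0.26, -0.173]
force: [0.0, 0.1, 0.4]
gripper_width: 0.0609
finger_force: 0.0
```

Call:
{"api": "step_arm", "payload": {
  "dr": [
    [0,0,0],
    [0,0,0],
    [0,0,0],
    [0.0094,0.055,0],
    [0.0094,0.055,0],
    [0.0094,0.055,0],
    [0.0094,0.055,0],
    [0.0094,0.055,0],
    [0,0,0],
    [0,0,0]
  ],
  "offset": [
    [-0.3,0,1.5],
    [-0.5,0,2.0],
    [-0.5,0,2.5],
    [0,0,2.5],
    [0,0,2.5],
    [0,0,2.0],
    [0,0,1.0],
    [0,0,0],
    [0,0,0],
    [0,0,0]
  ],
  "jaw": [0.72,0.72,0.72,0.72,0.72,0.72,0.72,0.72,0.72,0.72]
}}

```text
t: 11.08
ee_pos: [0.4643, 0.0854, 0.1541]
eef_rot: [3.101, -0.062, -0.182]
force: [0.0, -0.2, -0.2]
gripper_width: 0.0618
finger_force: 0.0
```

```bash
python3 - <<'E'
from h import *
import fit
o=ctrl.get_obs(); print(o['qpos'],o['ee_pos'],o['eef_rot'])
w=shot('wrist','w4');d=shot('side','s4');t=shot('top','t4')
def mk(d,x0,y0,W,H,s):
    i=d['img'][:,:,::-1].copy()
    x0=int(max(0,min(640-W,x0)));y0=int(max(0,min(480-H,y0)))
    print('org',x0,y0,s); return cv2.resize(i[y0:y0+H,x0:x0+W],None,fx=s,fy=s,interpolation=cv2.INTER_CUBIC)
p=[.447,.098,.05]
a=proj(d,[p])[0];b=proj(t,[p])[0];c=proj(w,[p])[0];print(a,b,c)
L=mk(d,a[0]-25,a[1]-37,50,75,8); R=mk(w,c[0]-100,c[1]-150,200,300,2)
cv2.imwrite('pics/j.png',np.hstack([L,R]))
E
```

```text
[ 0.57453901  0.1827185  -0.53322065  0.09735148 -0.84016527  0.7487859 ] [0.46425739 0.08542131 0.15410077] [ 3.10059566 -0.0621362  -0.18173462]
[280.39047626 229.02921075] [260.18913444 279.1840549 ] [294.67597912 284.45258307]
org 255 192 8
org 194 134 2
```

View pics/j.png

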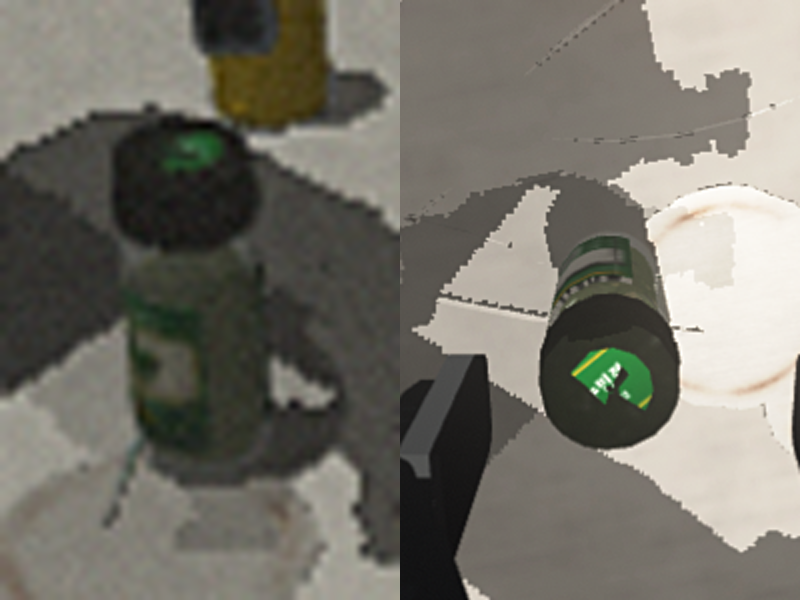

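The crops show the black jar standing upright again: cap at wrist pixel (299,322), and side view extents (269–288, 206–252).

```bash
python3 - <<'E'
from fit import *
np.set_printoptions(precision=4,suppress=True)
w=load('w4');S4=load('s4')
print(atz(w,(299,322.5),.105))
e=np.r_[px(112,115,255,192,8),px(268,480,255,192,8)]
f=lambda p: ext(S4,cyl(*p,.02,.02,.105))-e
s=least_squares(f,[.447,.098]);print(s.x,f(s.x))
from scipy.spatial.transform import Rotation as Ro
o=ctrl.get_obs()
# tool leaning inward phi
for phi in(.45,):
    Rt=Ro.from_euler('xyz',[0,phi,-.1695])*Ro.from_euler('x',np.pi)
    z=Rt.as_matrix()[:,2]; print('z',z,'dr',(Rt*Ro.from_euler('xyz',o['eef_rot']).inv()).as_rotvec())
E
```

```text
[0.4434 0.0958 0.105 ]
[0.4427 0.0951] [-0.3421 -0.6572  0.3593  0.5536]
z [-0.4287  0.0734 -0.9004] dr [0.1307 0.4948 0.0019]
```

Call:
{"api": "step_arm", "payload": {
  "dr": [
    [0.0163,0.0619,0],
    [0.0163,0.0619,0],
    [0.0163,0.0619,0],
    [0.0163,0.0619,0],
    [0.0163,0.0619,0],
    [0.0163,0.0619,0],
    [0.0163,0.0619,0],
    [0.0163,0.0619,0],
    [0,0,0],
    [0,0,0]
  ],
  "offset": [
    [0.2,0.1,0.1],
    [0.2,0.1,0.1],
    [0.2,0.1,0.1],
    [0.2,0.1,0.1],
    [0.2,0.05,0.1],
    [0.1,0,0.05],
    [0,0,0],
    [0,0,0],
    [0,0,0],
    [0,0,0]
  ],
  "jaw": [0.72,0.72,0.72,0.72,0.72,0.72,0.72,0.72,0.72,0.72],
  "squeeze": 60
}}

```text
t: 12.07
ee_pos: [0.4745, 0.0896, 0.1588]
eef_rot: [3.14, 0.45, -0.174]
force: [-0.3, 0.5, 0.5]
gripper_width: 0.0615
finger_force: 0.0
```

```bash
cat > lean.py <<'E'
import sys
from h import *
from scipy.spatial.transform import Rotation as Ro
np.set_printoptions(precision=4,suppress=True)
def lean(phi,P):
    o=ctrl.get_obs()
    Rt=Ro.from_euler('xyz',[0,phi,-.1695])*Ro.from_euler('x',np.pi)
    print(o['qpos'],o['ee_pos'],'dr',(Rt*Ro.from_euler('xyz',o['eef_rot']).inv()).as_rotvec(),'off cm',(np.array(P)-o['ee_pos'])*100)
lean(float(sys.argv[1]),[float(v) for v in sys.argv[2:5]])
E
python3 lean.py .45 .4327 .0973 .0694
```

```text
[ 0.3715  0.4393 -0.0923 -0.2286 -1.4351  1.1024] [0.4745 0.0896 0.1588] dr [ 0.0011 -0.0002  0.0038] off cm [-4.1753  0.7736 -8.9378]
```

Call:
{"api": "step_arm", "payload": {
  "dr": [
    [0.001,0,0.004],
    [0,0,0],
    [0,0,0],
    [0,0,0],
    [0,0,0],
    [0,0,0],
    [0,0,0],
    [0,0,0],
    [0,0,0],
    [0,0,0]
  ],
  "offset": [
    [-0.84,0.15,-1.79],
    [-0.84,0.15,-1.79],
    [-0.84,0.15,-1.79],
    [-0.84,0.15,-1.79],
    [-0.82,0.17,-1.78],
    [0,0,0],
    [0,0,0],
    [0,0,0],
    [0,0,0],
    [0,0,0]
  ],
  "jaw": [0.72,0.72,0.72,0.72,0.72,0.72,0.3,0.3,0.3,0.3],
  "squeeze": 60
}}

```text
t: 12.9
ee_pos: [0.4345, 0.0981, 0.0719]
eef_rot: [-3.138, 0.446, -0.166]
force: [0.3, 1.0, 3.8]
gripper_width: 0.0391
finger_force: 60.3
```

```bash
python3 lean.py .45 .4327 .0973 .0694
```

```text
[ 0.4106  0.489  -0.2662 -0.2582 -1.2061  1.1333] [0.4345 0.0981 0.0719] dr [-0.0027  0.0045 -0.0015] off cm [-0.1797 -0.0783 -0.2507]
```

```bash
cat > ins2.py <<'E'
import sys,json
from ins import *
def grab(col,rel,g):  # rel: jar bottom minus TCP in rack axes, jar upright
    R=Ro.from_euler('xyz',ctrl.get_obs()['eef_rot']).as_matrix(); Rz=Ro.from_euler('z',yaw).as_matrix()
    np.savez(col,b=R.T@(Rz@np.array(rel)),M=R.T@Rz)
def tell(col,S,dx=0,dy=0):
    k=np.load(col+'.npz'); q=.0475 if col=='green' else -.0475
    seat=np.array([x+c*xs-n*q,y+n*xs+c*q,zs]); o=ctrl.get_obs(); R=Ro.from_euler('xyz',o['eef_rot']).as_matrix()
    bot=o['ee_pos']+R@k['b']; M=R@k['M']
    print('q',o['qpos'],'F',o['force']); print('bottom in seat',Rp.T@(bot-seat),'jar axis in seat',Rp.T@M[:,2],'dr',Ro.from_matrix(Rp@M.T).as_rotvec())
    Rt=Rp@k['M'].T
    for h in S: print(h,'off cm',(seat+Rp@np.array([dx,dy,h])-Rt@k['b']-o['ee_pos'])*100)
if __name__=='__main__': tell(sys.argv[1],[float(v) for v in sys.argv[2:]])
E
python3 - <<'E'
from ins2 import *
grab('black',[.0088,0,-.0719],0); tell('black',[.13,.09,.03,.002])
E
```

```text
q [ 0.4106  0.489  -0.2662 -0.2582 -1.2061  1.1333] F [0.2573 1.0058 3.8025]
bottom in seat [-0.1817  0.1194  0.0783] jar axis in seat [0.5299 0.     0.848 ] dr [-0.0942 -0.5505 -0.    ]
0.13 off cm [  6.8521 -13.2821  12.4536]
0.09 off cm [  8.9414 -13.6398   9.0614]
0.03 off cm [ 12.0753 -14.1763   3.9731]
0.002 off cm [ 13.5378 -14.4266   1.5986]
```

Call:
{"api": "step_arm", "payload": {
  "dr": [
    [0,0,0],
    [0,0,0],
    [0,0,0],
    [0,0,0],
    [0,0,0],
    [0,0,0],
    [0,0,0],
    [0,0,0],
    [0,0,0],
    [0,0,0]
  ],
  "offset": [
    [0,0,1.0],
    [0,0,2.0],
    [0,0,2.5],
    [0,0,2.5],
    [0,0,2.5],
    [0,0,2.5],
    [0,0,2.0],
    [0,-1.0,0],
    [0,-1.5,0],
    [0,0,0]
  ],
  "jaw": [0.3,0.3,0.3,0.3,0.3,0.3,0.3,0.3,0.3,0.3]
}}

```text
t: 13.73
ee_pos: [0.4326, 0.0709, 0.2207]
eef_rot: [-3.14, 0.449, -0.17]
force: [-0.6, 0.0, -1.9]
gripper_width: 0.0392
finger_force: 60.5
```

```bash
python3 ins2.py black .13 .09 .03 .002
```

```text
q [ 0.3674  0.31   -0.1236 -0.2257 -1.5303  1.0877] F [-0.6465  0.0475 -1.889 ]
bottom in seat [-0.1008  0.0921  0.2032] jar axis in seat [0.5328 0.002  0.8463] dr [-0.0935 -0.554   0.0027]
0.13 off cm [  7.041  -10.5688  -2.4299]
0.09 off cm [  9.1303 -10.9265  -5.8221]
0.03 off cm [ 12.2642 -11.4629 -10.9104]
0.002 off cm [ 13.7267 -11.7133 -13.2849]
```

Call:
{"api": "step_arm", "payload": {
  "dr": [
    [-0.0117,-0.0692,0],
    [-0.0117,-0.0692,0],
    [-0.0117,-0.0692,0],
    [-0.0117,-0.0692,0],
    [-0.0117,-0.0692,0],
    [-0.0117,-0.0692,0],
    [-0.0117,-0.0692,0],
    [-0.0117,-0.0692,0.0027],
    [0,0,0],
    [0,0,0]
  ],
  "offset": [
    [0.8,-1.3,0],
    [0.8,-1.3,0],
    [0.8,-1.3,0],
    [0.8,-1.3,0],
    [0.9,-1.3,0],
    [0.9,-1.3,0],
    [1.0,-1.4,0],
    [1.04,-1.37,-1.2],
    [0,0,-1.2],
    [0,0,0]
  ],
  "jaw": [0.3,0.3,0.3,0.3,0.3,0.3,0.3,0.3,0.3,0.3]
}}

```text
t: 14.57
ee_pos: [0.5004, -0.034, 0.1936]
eef_rot: [-3.141, -0.105, -0.167]
force: [-0.5, -0.7, -2.8]
gripper_width: 0.0392
finger_force: 60.5
```

```bash
python3 ins2.py black .13 .075 .03 .002
```

```text
q [ 0.2845  0.1567 -0.4393  0.0592 -0.8808  1.0841] F [-0.4815 -0.6717 -2.824 ]
bottom in seat [-0.0044  0.0002  0.1289] jar axis in seat [0.0073 0.0017 1.    ] dr [ 0.0007 -0.0075  0.0001]
0.13 off cm [ 0.2646 -0.0731  0.2876]
0.075 off cm [ 3.1374 -0.5649 -4.3766]
0.03 off cm [ 5.4878 -0.9672 -8.1928]
0.002 off cm [  6.9503  -1.2176 -10.5674]
```

Call:
{"api": "step_arm", "payload": {
  "dr": [
    [0,-0.0075,0],
    [0,0,0],
    [0,0,0],
    [0,0,0],
    [0,0,0],
    [0,0,0],
    [0,0,0],
    [0,0,0],
    [0,0,0],
    [0,0,0]
  ],
  "offset": [
    [0.26,-0.07,0.29],
    [0.72,-0.12,-1.17],
    [0.72,-0.12,-1.17],
    [0.72,-0.12,-1.17],
    [0.72,-0.13,-1.16],
    [0,0,0],
    [0,0,0],
    [0,0,0],
    [0,0,0],
    [0,0,0]
  ],
  "jaw": [0.3,0.3,0.3,0.3,0.3,0.3,0.3,0.3,0.3,0.3]
}}

```text
t: 15.4
ee_pos: [0.5353, -0.0383, 0.1539]
eef_rot: [-3.138, -0.121, -0.165]
force: [0.6, -0.1, -1.5]
gripper_width: 0.0393
finger_force: 60.6
```

```bash
python3 ins2.py black .075 .03 .002
```

```text
q [ 0.257   0.2521 -0.4314  0.0656 -0.7758  1.1051] F [ 0.562  -0.089  -1.4509]
bottom in seat [0.0056 0.0021 0.0768] jar axis in seat [-0.0089 -0.0028  1.    ] dr [-0.0004  0.0091 -0.0022]
0.075 off cm [-0.3538 -0.1361 -0.4062]
0.03 off cm [ 1.9966 -0.5384 -4.2224]
0.002 off cm [ 3.4591 -0.7888 -6.5969]
```

Call:
{"api": "step_arm", "payload": {
  "dr": [
    [0,0.007,0],
    [0,0,0],
    [0,0,0],
    [0,0,0],
    [0,0,0],
    [0,0,0],
    [0,0,0],
    [0,0,0],
    [0,0,0],
    [0,0,0]
  ],
  "offset": [
    [-0.35,-0.13,-0.2],
    [0,0,0],
    [0,0,0],
    [0.47,-0.08,-0.8],
    [0.47,-0.08,-0.8],
    [0.47,-0.08,-0.8],
    [0.47,-0.08,-0.8],
    [0.47,-0.08,-0.7],
    [0,0,0],
    [0,0,0]
  ],
  "jaw": [0.3,0.3,0.3,0.3,0.3,0.3,0.3,0.3,0.3,0.3]
}}

```text
t: 16.23
ee_pos: [0.5549, -0.044, 0.1108]
eef_rot: [-3.14, -0.111, -0.165]
force: [-0.8, -0.7, -1.0]
gripper_width: 0.0393
finger_force: 60.6
```

```bash
python3 ins2.py black .03 .01 .002
```

```text
q [ 0.2349  0.3412 -0.4293  0.065  -0.6986  1.1234] F [-0.8092 -0.7122 -0.9528]
bottom in seat [-0.0008 -0.0003  0.0294] jar axis in seat [ 0.0015 -0.0003  1.    ] dr [ 0.0004 -0.0016 -0.0017]
0.03 off cm [0.0335 0.0294 0.0878]
0.01 off cm [ 1.0781 -0.1495 -1.6083]
0.002 off cm [ 1.496  -0.221  -2.2867]
```

No contact and centred. I'll go on to the floor.

Call:
{"api": "step_arm", "payload": {
  "dr": [
    [0,0,0],
    [0,0,0],
    [0,0,0],
    [0,0,0],
    [0,0,0],
    [0,0,0],
    [0,0,0],
    [0,0,0],
    [0,0,0],
    [0,0,0]
  ],
  "offset": [
    [0.36,-0.05,-0.53],
    [0.36,-0.05,-0.53],
    [0.36,-0.05,-0.53],
    [0.2,-0.03,-0.33],
    [0.1,-0.02,-0.17],
    [0,0,0],
    [0,0,0],
    [0,0,0],
    [0,0,0],
    [0,0,0]
  ],
  "jaw": [0.3,0.3,0.3,0.3,0.3,0.3,0.3,0.3,0.3,0.3]
}}

```text
t: 17.07
ee_pos: [0.5688, -0.0458, 0.0912]
eef_rot: [-3.139, -0.113, -0.165]
force: [-0.3, -0.2, -1.9]
gripper_width: 0.0392
finger_force: 60.6
```

```bash
python3 ins2.py black .01 .002
```

```text
q [ 0.2251  0.3866 -0.4188  0.0664 -0.6608  1.1308] F [-0.34   -0.165  -1.9419]
bottom in seat [0.0009 0.0003 0.0054] jar axis in seat [-0.0007 -0.0013  1.    ] dr [-0.0001  0.0008 -0.002 ]
0.01 off cm [-0.3147  0.0296  0.3481]
0.002 off cm [ 0.1031 -0.0419 -0.3303]
```

Call:
{"api": "step_arm", "payload": {
  "dr": [
    [0,0,0],
    [0,0,0],
    [0,0,0],
    [0,0,0],
    [0,0,0],
    [0,0,0],
    [0,0,0],
    [0,0,0],
    [0,0,0],
    [0,0,0]
  ],
  "offset": [
    [0.1,-0.03,-0.3],
    [0.1,-0.02,-0.3],
    [0,0,0],
    [0,0,0],
    [0,0,0],
    [0,0,0],
    [0,0,0],
    [0,0,0],
    [0,0,0],
    [0,0,0]
  ],
  "jaw": [0.3,0.3,0.3,0.3,0.3,0.3,0.3,0.3,0.3,0.3]
}}

```text
t: 17.9
ee_pos: [0.5698, -0.0459, 0.0896]
eef_rot: [-3.14, -0.113, -0.164]
force: [-16.4, 7.0, 27.3]
gripper_width: 0.0392
finger_force: 64.0
```

```bash
python3 ins2.py black .01 .002
```

```text
q [ 0.2247  0.3902 -0.4183  0.0674 -0.6578  1.1313] F [-16.4474   7.0335  27.3221]
bottom in seat [0.0009 0.0004 0.0035] jar axis in seat [-0.0007 -0.0012  1.    ] dr [ 0.0005  0.0007 -0.0029]
0.01 off cm [-0.412   0.0399  0.5088]
0.002 off cm [ 0.0059 -0.0316 -0.1697]
```

Call:
{"api": "step_arm", "payload": {
  "dr": [
    [0,0,0],
    [0,0,0],
    [0,0,0],
    [0,0,0],
    [0,0,0],
    [0,0,0],
    [0,0,0],
    [0,0,0],
    [0,0,0],
    [0,0,0]
  ],
  "offset": [
    [-0.05,0,0.25],
    [0,0,0],
    [0,0,0],
    [0,0,0],
    [0,0,0],
    [-0.4,0.06,1.5],
    [-0.5,0.08,2.0],
    [-0.5,0.1,3.0],
    [-0.5,0.1,3.0],
    [-0.5,0,3.0]
  ],
  "jaw": [0.3,0.5,0.6,0.72,0.72,0.72,0.72,0.72,0.72,0.72]
}}

```text
t: 18.73
ee_pos: [0.5459, -0.043, 0.213]
eef_rot: [-3.14, -0.111, -0.165]
force: [0.2, 0.2, 0.3]
gripper_width: 0.0615
finger_force: 0.0
```

```bash
python3 - <<'E'
from rack import *
t=shot('top','t5');sd=shot('side','s5');w=shot('wrist','w5')
from scipy.spatial.transform import Rotation as Ro
np.set_printoptions(precision=4,suppress=True)
x,y,yaw,zf,xs,zs,pw=s.x;c,n=np.cos(yaw),np.sin(yaw)
Rp=Ro.from_euler('xyz',[0,-a,yaw]).as_matrix()
seat=np.array([x+c*xs+n*.0475,y+n*xs-c*.0475,zs])
# compare predicted cap-top centre with dark blob in each picture, for jar at x=-.007 / z=0 or .03
for nm,d in(('top',t),('side',sd),('wrist',w)):
    for zz in(0,.03):
        q=proj(d,[seat+Rp@np.array([-.006,0,zz+.105]),seat+Rp@np.array([-.006,0,zz+.06])]); print(nm,zz,q.ravel())
    cap=seat+Rp@np.array([-.006,0,.095])
    g=d['img'].astype(int).sum(2); u=proj(d,[cap])[0].round().astype(int); R=30 if nm!='wrist' else 80
    if not(0<=u[0]<640 and 0<=u[1]<480): continue
    y0,x0=max(0,u[1]-R),max(0,u[0]-R); m=(g[y0:u[1]+R,x0:u[0]+R]<110).astype(np.uint8)
    N,l,st,ce=cv2.connectedComponentsWithStats(m)
    for i in np.argsort(-st[1:,4])[:3]+1: print('  blob',st[i]+[x0,y0,0,0,0],ce[i]+[x0,y0])
E
python3 lean.py .45 0.43 -.26 .2
```

```text
top 0 [342.0809 226.6334 344.6191 219.8643]
top 0.03 [340.2585 231.4931 342.9519 224.3107]
  blob [323 217  50  25 576] [345.2066 228.2674]
  blob [313 224  10   4  16] [317.25  225.625]
  blob [355 206   2   1   2] [355.5 206. ]
side 0 [337.9371 234.3036 349.2222 249.321 ]
side 0.03 [330.104  223.8852 341.7596 239.3893]
  blob [327 229  21  22 283] [336.9682 238.9929]
  blob [354 221  13  22 168] [359.6429 231.1964]
  blob [343 253   8   5  19] [346.6316 255.4211]
wrist 0 [314.8258 257.0771 315.1377 216.3103]
wrist 0.03 [314.5691 290.5922 314.9383 242.3728]
  blob [ 278  175   64   42 2034] [305.2389 194.6681]
  blob [287 232  49  44 956] [304.569  247.9833]
  blob [235 312   3  15  22] [235.9091 319.6364]
[ 0.2412  0.2116 -0.3086  0.0529 -0.9408  1.1361] [ 0.5477 -0.0427  0.215 ] dr [ 0.0904  0.5611 -0.0038] off cm [-11.7704 -21.7311  -1.4976]
```

The side image puts the cap blob at (337,239), against (340,238) predicted for a seated jar, so the black jar is home. Green jar next.

Call:
{"api": "step_arm", "payload": {
  "dr": [
    [0.009,0.0561,0],
    [0.009,0.0561,0],
    [0.009,0.0561,0],
    [0.009,0.0561,0],
    [0.009,0.0561,0],
    [0.009,0.0561,0],
    [0.009,0.0561,0],
    [0.009,0.0561,0],
    [0.009,0.0561,0],
    [0.009,0.0561,0]
  ],
  "offset": [
    [-0.8,-2.2,0],
    [-0.9,-2.2,0],
    [-0.9,-2.2,0],
    [-0.9,-2.2,0],
    [-0.9,-2.3,0],
    [-0.9,-2.3,0],
    [-0.9,-2.3,-1.0],
    [-0.9,-2.3,-1.5],
    [-0.8,-2.2,-1.5],
    [-0.8,-2.2,-1.4]
  ],
  "jaw": [0.8,0.8,0.8,0.8,0.8,0.8,0.8,0.8,0.8,0.8]
}}

```text
t: 19.72
ee_pos: [0.4583, -0.2679, 0.1561]
eef_rot: [3.141, 0.461, -0.166]
force: [0.4, 0.6, -0.4]
gripper_width: 0.0685
finger_force: 0.0
```

```bash
python3 - <<'E'
from h import *
w=shot('wrist','w6')
im=w['img'].astype(int); m=((im[...,1]>im[...,0]*1.4)&(im[...,1]>im[...,2]*1.3)&(im[...,1]>40)).astype(np.uint8)
N,l,st,ce=cv2.connectedComponentsWithStats(m); 
for i in np.argsort(-st[1:,4])[:3]+1: print(st[i],ce[i])
th=np.linspace(0,6.28,60)
ring=lambda z:np.c_[.4271+.0225*np.cos(th),-.2607+.0225*np.sin(th),0*th+z]
q=proj(w,np.vstack([ring(.106),ring(.086)]));print('pred bbox',q.min(0),q.max(0)-q.min(0))
E
python3 lean.py .45 .4175 -.259 .0707
```

```text
[ 273  254   79   53 1892] [312.13530655 279.51109937]
[303 281  11  11  69] [308.14492754 285.89855072]
[300 245   7   2  12] [302.58333333 245.41666667]
pred bbox [271.21007748 230.23107562] [79.39651131 77.36930684]
[-0.216   0.53   -0.0583  0.0214 -1.4529  1.61  ] [ 0.4562 -0.2702  0.1515] dr [-0.0035 -0.0205 -0.0003] off cm [-3.8661  1.116  -8.0759]
```

Call:
{"api": "step_arm", "payload": {
  "dr": [
    [-0.0035,-0.0205,0],
    [0,0,0],
    [0,0,0],
    [0,0,0],
    [0,0,0],
    [0,0,0],
    [0,0,0],
    [0,0,0],
    [0,0,0],
    [0,0,0]
  ],
  "offset": [
    [0,0.45,0],
    [-0.77,0.13,-1.6],
    [-0.77,0.13,-1.6],
    [-0.77,0.13,-1.6],
    [-0.77,0.13,-1.6],
    [-0.77,0.13,-1.6],
    [0,0,0],
    [0,0,0],
    [0,0,0],
    [0,0,0]
  ],
  "jaw": [0.8,0.8,0.8,0.8,0.8,0.8,0.8,0.8,0.8,0.8]
}}

```text
t: 20.6
ee_pos: [0.4221, -0.256, 0.0793]
eef_rot: [3.14, 0.432, -0.165]
force: [0.2, -0.5, 0.5]
gripper_width: 0.0684
finger_force: 0.0
```

```bash
python3 lean.py .45 .4175 -.259 .0707
```

```text
[-0.2041  0.5377 -0.2478  0.0193 -1.2168  1.5997] [ 0.4221 -0.256   0.0793] dr [ 0.0046  0.0177 -0.0053] off cm [-0.4636 -0.295  -0.8626]
```

Call:
{"api": "step_arm", "payload": {
  "dr": [
    [0.004,0.017,0],
    [0,0,0],
    [0,0,0],
    [0,0,0],
    [0,0,0],
    [0,0,0],
    [0,0,0],
    [0,0,0],
    [0,0,0],
    [0,0,0]
  ],
  "offset": [
    [-0.2,-0.15,-0.4],
    [-0.26,-0.15,-0.46],
    [0,0,0],
    [0,0,0],
    [0,0,0],
    [0,0,0],
    [0,0,0],
    [0,0,0],
    [0,0,0],
    [0,0,0]
  ],
  "jaw": [0.8,0.8,0.8,0.4,0.35,0.35,0.35,0.35,0.35,0.35],
  "squeeze": 60
}}

```text
t: 21.43
ee_pos: [0.4164, -0.259, 0.07]
eef_rot: [3.141, 0.452, -0.165]
force: [-0.3, -0.5, 0.4]
gripper_width: 0.0438
finger_force: 61.1
```

```bash
python3 lean.py .45 .4175 -.259 .0707; python3 - <<'E'
from ins2 import *
o=ctrl.get_obs(); d=np.array([.4271,-.2607,0])-o['ee_pos']; r=Ro.from_euler('z',-yaw).apply(d); print(r)
r[1]=0; grab('green',r,0); tell('green',[.13])
E
```

```text
[-0.2114  0.5549 -0.2543  0.022  -1.2127  1.605 ] [ 0.4164 -0.259   0.07  ] dr [-0.     -0.0016 -0.0048] off cm [0.1115 0.0034 0.069 ]
[ 0.0108  0.0002 -0.07  ]
q [-0.2114  0.5549 -0.2543  0.022  -1.2127  1.605 ] F [-0.3254 -0.5236  0.4038]
bottom in seat [-0.144  -0.3307  0.0548] jar axis in seat [0.5299 0.     0.848 ] dr [-0.0942 -0.5505 -0.    ]
0.13 off cm [10.1943 31.8056 12.3748]
```

Call:
{"api": "step_arm", "payload": {
  "dr": [
    [0,0,0],
    [0,0,0],
    [0,0,0],
    [0,0,0],
    [0,0,0],
    [0,0,0],
    [0,0,0],
    [0,0,0],
    [0,0,0],
    [0,0,0]
  ],
  "offset": [
    [0,0,1.0],
    [0,0,2.0],
    [0,0,2.5],
    [0,0,3.0],
    [0,0,3.0],
    [0,0,2.5],
    [0,0,2.5],
    [0,1.0,0.5],
    [0,2.0,0],
    [0,2.5,0]
  ],
  "jaw": [0.35,0.35,0.35,0.35,0.35,0.35,0.35,0.35,0.35,0.35]
}}

```text
t: 22.27
ee_pos: [0.4159, -0.2033, 0.24]
eef_rot: [-3.141, 0.451, -0.167]
force: [0.9, 0.7, -0.8]
gripper_width: 0.044
finger_force: 61.0
```

Call:
{"api": "step_arm", "payload": {
  "dr": [
    [-0.0047,-0.0275,0],
    [-0.0047,-0.0275,0],
    [-0.0047,-0.0275,0],
    [-0.0047,-0.0275,0],
    [-0.0047,-0.0275,0],
    [-0.0047,-0.0275,0],
    [-0.0047,-0.0275,0],
    [-0.0047,-0.0275,0],
    [-0.0047,-0.0275,0],
    [-0.0047,-0.0275,0]
  ],
  "offset": [
    [0.5,2.5,0],
    [0.5,2.5,0],
    [0.5,2.5,0],
    [0.5,2.5,0],
    [0.5,2.5,0],
    [0.5,2.5,0],
    [0.5,2.5,0],
    [0.5,2.5,0],
    [0.5,2.5,0],
    [0.5,2.0,0]
  ],
  "jaw": [0.35,0.35,0.35,0.35,0.35,0.35,0.35,0.35,0.35,0.35]
}}

```text
t: 23.1
ee_pos: [0.4655, 0.043, 0.2396]
eef_rot: [3.141, 0.173, -0.164]
force: [0.0, -0.0, -0.3]
gripper_width: 0.0441
finger_force: 61.0
```

```bash
python3 ins2.py green .13
```

```text
q [ 0.3801  0.198  -0.2121 -0.0918 -1.3101  1.0566] F [ 0.0402 -0.0323 -0.3343]
bottom in seat [-0.0373 -0.0246  0.1948] jar axis in seat [ 0.276  -0.0012  0.9612] dr [-0.0482 -0.2754 -0.0007]
0.13 off cm [ 5.2796  1.5974 -4.5844]
```

Call:
{"api": "step_arm", "payload": {
  "dr": [
    [-0.008,-0.046,0],
    [-0.008,-0.046,0],
    [-0.008,-0.046,0],
    [-0.008,-0.046,0],
    [-0.008,-0.046,0],
    [-0.008,-0.045,0],
    [0,0,0],
    [0,0,0],
    [0,0,0],
    [0,0,0]
  ],
  "offset": [
    [0.8,0.3,0],
    [0.9,0.3,0],
    [0.9,0.3,0],
    [0.9,0.3,0],
    [0.9,0.3,-1.5],
    [0.8,0.1,-1.5],
    [0,0,-1.5],
    [0,0,0],
    [0,0,0],
    [0,0,0]
  ],
  "jaw": [0.35,0.35,0.35,0.35,0.35,0.35,0.35,0.35,0.35,0.35]
}}

```text
t: 23.93
ee_pos: [0.5186, 0.0574, 0.1956]
eef_rot: [3.139, -0.107, -0.165]
force: [0.5, -0.2, -0.3]
gripper_width: 0.0438
finger_force: 61.1
```

```bash
python3 ins2.py green .13 .08 .03; python3 - <<'E'
from ins2 import *
# does the jar hang in the grip as thought? compare predicted cap blob/bottom in side image
k=np.load('green.npz');o=ctrl.get_obs();R=Ro.from_euler('xyz',o['eef_rot']).as_matrix()
sd=shot('side','s7');tp=shot('top','t7')
b=o['ee_pos']+R@k['b'];M=R@k['M']
P=cyl(0,0,.023,.0225,.106)@M.T+b
for nm,d in(('side',sd),('top',tp)):
    q=proj(d,P); print(nm,'model bbox',q.min(0),q.max(0),'bottom ring',q[:60].min(0),q[:60].max(0))
    x0,y0=(q.min(0)-25).astype(int); x1,y1=(q.max(0)+25).astype(int)
    df=np.abs(d['img'].astype(int)-np.load('pics/%s.npy'%('s5' if nm=='side' else 't5'),allow_pickle=True).item()['img']).sum(2)
    im=d['img'].astype(int)[y0:y1,x0:x1]; g=(im[...,1]>im[...,0]*1.35)&(im[...,1]>im[...,2]*1.2)&(im[...,1]>30)
    N,l,st,ce=cv2.connectedComponentsWithStats(g.astype(np.uint8))
    for i in np.argsort(-st[1:,4])[:3]+1: print('  green',st[i]+[x0,y0,0,0,0])
    q2=q[120:]; print('  cap pred',q2.min(0),q2.max(0)-q2.min(0))
E
```

```text
q [ 0.4594  0.1907 -0.3992  0.083  -0.8973  0.897 ] F [ 0.4988 -0.2384 -0.277 ]
bottom in seat [ 0.0015 -0.0016  0.1313] jar axis in seat [-0.0001 -0.      1.    ] dr [ 0.      0.0001 -0.    ]
0.13 off cm [-0.0281  0.1667 -0.1873]
0.08 off cm [ 2.5835 -0.2803 -4.4275]
0.03 off cm [ 5.1951 -0.7274 -8.6678]
side model bbox [297.1856 155.6295] [342.3636 207.5744] bottom ring [324.4387 193.1025] [342.3636 207.5744]
  green [352 198  12  20 135]
  green [316 166   6   7  20]
  green [332 177   6   2   8]
  cap pred [297.1856 155.6295] [23.3925 21.6382]
top model bbox [265.1077 199.2974] [304.5368 242.3459] bottom ring [279.4616 199.2974] [304.5368 224.0187]
  green [296 183  18  14 146]
  green [282 238   7   4   9]
  green [280 241   1   1   1]
  cap pred [265.1077 212.2376] [29.8089 30.1084]
```

Call:
{"api": "step_arm", "payload": {
  "dr": [
    [0,0,0],
    [0,0,0],
    [0,0,0],
    [0,0,0],
    [0,0,0],
    [0,0,0],
    [0,0,0],
    [0,0,0],
    [0,0,0],
    [0,0,0]
  ],
  "offset": [
    [0,0.16,-0.2],
    [0.66,-0.11,-1.06],
    [0.66,-0.11,-1.06],
    [0.66,-0.11,-1.06],
    [0.6,-0.11,-1.0],
    [0,0,0],
    [0,0,0],
    [0,0,0],
    [0,0,0],
    [0,0,0]
  ],
  "jaw": [0.35,0.35,0.35,0.35,0.35,0.35,0.35,0.35,0.35,0.35]
}}

```text
t: 24.87
ee_pos: [0.5442, 0.0544, 0.1516]
eef_rot: [3.139, -0.107, -0.165]
force: [0.4, -0.5, 0.0]
gripper_width: 0.0436
finger_force: 61.1
```

```bash
python3 ins2.py green .08 .04 .01
```

```text
q [ 0.4307  0.2793 -0.4052  0.0868 -0.8008  0.9169] F [ 0.4062 -0.5457  0.027 ]
bottom in seat [-0.0001 -0.0001  0.0804] jar axis in seat [-0.0002 -0.0001  1.    ] dr [-0.0001  0.0003 -0.0001]
0.08 off cm [ 0.0288  0.0111 -0.0287]
0.04 off cm [ 2.1181 -0.3466 -3.4209]
0.01 off cm [ 3.6851 -0.6148 -5.9651]
```

Call:
{"api": "step_arm", "payload": {
  "dr": [
    [0,0,0],
    [0,0,0],
    [0,0,0],
    [0,0,0],
    [0,0,0],
    [0,0,0],
    [0,0,0],
    [0,0,0],
    [0,0,0],
    [0,0,0]
  ],
  "offset": [
    [0.3,-0.05,-0.48],
    [0.3,-0.05,-0.49],
    [0.3,-0.05,-0.49],
    [0.3,-0.05,-0.49],
    [0.3,-0.05,-0.49],
    [0.3,-0.05,-0.49],
    [0.3,-0.05,-0.49],
    [0,0,0],
    [0,0,0],
    [0,0,0]
  ],
  "jaw": [0.35,0.35,0.35,0.35,0.35,0.35,0.35,0.35,0.35,0.35]
}}

```text
t: 25.7
ee_pos: [0.5651, 0.0508, 0.1168]
eef_rot: [3.138, -0.106, -0.165]
force: [0.6, -0.1, -0.7]
gripper_width: 0.0438
finger_force: 61.1
```

```bash
python3 ins2.py green .04 .01
```

```text
q [ 0.4071  0.353  -0.3995  0.0902 -0.7327  0.9338] F [ 0.5836 -0.1047 -0.6847]
bottom in seat [-0.0006 -0.0003  0.0396] jar axis in seat [0.0008 0.0005 1.    ] dr [ 0.0004 -0.0009  0.0001]
0.04 off cm [0.0263 0.0191 0.0597]
0.01 off cm [ 1.5933 -0.2492 -2.4844]
```

Inside the mouth with no contact. Continuing down.

Call:
{"api": "step_arm", "payload": {
  "dr": [
    [0,0,0],
    [0,0,0],
    [0,0,0],
    [0,0,0],
    [0,0,0],
    [0,0,0],
    [0,0,0],
    [0,0,0],
    [0,0,0],
    [0,0,0]
  ],
  "offset": [
    [0.29,-0.04,-0.46],
    [0.3,-0.05,-0.47],
    [0.3,-0.05,-0.47],
    [0.3,-0.05,-0.47],
    [0.3,-0.05,-0.47],
    [0.15,-0.02,-0.24],
    [0,0,0],
    [0,0,0],
    [0,0,0],
    [0,0,0]
  ],
  "jaw": [0.35,0.35,0.35,0.35,0.35,0.35,0.35,0.35,0.35,0.35]
}}

```text
t: 26.53
ee_pos: [0.5815, 0.0483, 0.0913]
eef_rot: [3.138, -0.107, -0.165]
force: [0.2, 0.5, -1.0]
gripper_width: 0.0438
finger_force: 61.1
```

```bash
python3 ins2.py green .01 .003
```

```text
q [ 0.3903  0.4089 -0.3891  0.0929 -0.6859  0.9458] F [ 0.2287  0.5134 -0.9919]
bottom in seat [0.     0.     0.0091] jar axis in seat [0.0003 0.0002 1.    ] dr [ 0.0002 -0.0004 -0.    ]
0.01 off cm [-0.0473  0.0023  0.0704]
0.003 off cm [ 0.3183 -0.0603 -0.5232]
```

Call:
{"api": "step_arm", "payload": {
  "dr": [
    [0,0,0],
    [0,0,0],
    [0,0,0],
    [0,0,0],
    [0,0,0],
    [0,0,0],
    [0,0,0],
    [0,0,0],
    [0,0,0],
    [0,0,0]
  ],
  "offset": [
    [0.16,-0.03,-0.26],
    [0.16,-0.03,-0.26],
    [0.05,0,-0.08],
    [0,0,0],
    [0,0,0],
    [0,0,0],
    [0,0,0],
    [0,0,0],
    [0,0,0],
    [0,0,0]
  ],
  "jaw": [0.35,0.35,0.35,0.35,0.35,0.35,0.35,0.35,0.35,0.35]
}}

```text
t: 27.37
ee_pos: [0.5846, 0.0476, 0.0863]
eef_rot: [3.138, -0.106, -0.165]
force: [-5.3, 1.5, 9.6]
gripper_width: 0.0438
finger_force: 61.9
```

```bash
python3 ins2.py green .01 .003
```

```text
q [ 0.387   0.42   -0.386   0.0934 -0.6785  0.9486] F [-5.2678  1.5393  9.6162]
bottom in seat [ 0.0001 -0.0001  0.0032] jar axis in seat [0.001  0.0005 1.    ] dr [ 0.0006 -0.0011 -0.0003]
0.01 off cm [-0.3641  0.0651  0.5652]
0.003 off cm [ 0.0015  0.0025 -0.0284]
```

Call:
{"api": "step_arm", "payload": {
  "dr": [
    [0,0,0],
    [0,0,0],
    [0,0,0],
    [0,0,0],
    [0,0,0],
    [0,0,0],
    [0,0,0],
    [0,0,0],
    [0,0,0],
    [0,0,0]
  ],
  "offset": [
    [-0.02,0,0.1],
    [0,0,0],
    [0,0,0],
    [0,0,0],
    [0,0,0],
    [-0.3,0.06,1.5],
    [-0.3,0.08,2.5],
    [-0.4,0.1,3.0],
    [-0.4,0.1,3.0],
    [-0.4,0,3.0]
  ],
  "jaw": [0.35,0.5,0.65,0.75,0.75,0.75,0.75,0.75,0.75,0.75]
}}

```text
t: 28.2
ee_pos: [0.5666, 0.0509, 0.217]
eef_rot: [3.138, -0.106, -0.165]
force: [0.9, 0.3, 0.1]
gripper_width: 0.0638
finger_force: 0.0
```

Call:
{"api": "step_arm", "payload": {
  "dr": [
    [0,0,0],
    [0,0,0],
    [0,0,0],
    [0,0,0],
    [0,0,0],
    [0,0,0],
    [0,0,0],
    [0,0,0],
    [0,0,0],
    [0,0,0]
  ],
  "offset": [
    [-1.5,0,1.5],
    [-2.0,0,1.5],
    [-2.0,0,1.0],
    [-2.0,0,0],
    [-2.0,0,0],
    [0,0,0],
    [0,0,0],
    [0,0,0],
    [0,0,0],
    [0,0,0]
  ],
  "jaw": [0.75,0.75,0.75,0.75,0.75,0.75,0.75,0.75,0.75,0.75]
}}

```text
t: 29.03
ee_pos: [0.4726, 0.0511, 0.2557]
eef_rot: [3.138, -0.106, -0.166]
force: [-0.0, 0.3, 0.1]
gripper_width: 0.0639
finger_force: 0.0
```

```bash
python3 - <<'E'
from ins2 import *
sd=shot('side','s8');tp=shot('top','t8');w=shot('wrist','w8');print(ctrl.get_obs()['ee_pos'])
for col,q,r,rc,h in(('green',.0475,.023,.0225,.106),('black',-.0475,.02,.02,.105)):
    seat=np.array([x+c*xs-n*q,y+n*xs+c*q,zs])
    for dz in(0,.02):
      P=cyl(0,0,r,rc,h)[120:]@Rp.T+seat+Rp@np.array([-(.027-r),0,dz])
      for nm,d in(('side',sd),('top',tp),('wrist',w)):
        Q=proj(d,P); mn,mx=Q.min(0),Q.max(0); print(col,nm,dz,'cap pred',mn.round(1),mx.round(1))
        if dz: continue
        x0,y0=np.maximum(0,mn-15).astype(int);x1,y1=(mx+15).astype(int); im=d['img'].astype(int)[y0:y1,x0:x1]
        if im.size==0: continue
        g=(im[...,1]>im[...,0]*1.4)&(im[...,1]>im[...,2]*1.25)&(im[...,1]>25) if col=='green' else im.sum(2)<110
        N,l,st,ce=cv2.connectedComponentsWithStats(g.astype(np.uint8))
        for i in np.argsort(-st[1:,4])[:3]+1: print('    ',st[i][:2]+[x0,y0],st[i][:2]+[x0,y0]+st[i][2:4],st[i][4])
E
```

```text
[0.4723 0.051  0.2557]
green side 0 cap pred [328.7 202.5] [350.6 223.1]
     [332 204] [348 223] 144
     [352 198] [364 218] 134
     [333 231] [338 238] 24
green top 0 cap pred [281.3 196.2] [307.  222.3]
     [287 182] [313 197] 234
     [290 200] [307 224] 192
green wrist 0 cap pred [260.5  75.8] [323.2 146.3]
     [263  88] [324 157] 2406
     [257  60] [326  70] 649
     [286 130] [295 141] 49
green side 0.02 cap pred [323.8 195.9] [346.  216.6]
green top 0.02 cap pred [278.8 198.8] [305.1 225.4]
green wrist 0.02 cap pred [257.5  86.2] [323.7 159.9]
black side 0 cap pred [329.2 227.6] [351.  248.4]
     [327 229] [348 250] 259
     [355 220] [365 242] 148
     [327 212] [345 225] 124
black top 0 cap pred [331.1 213.7] [353.7 237.5]
     [329 218] [353 242] 357
     [336 198] [362 212] 230
     [321 198] [332 203] 28
black wrist 0 cap pred [390.8  83.9] [450.5 146.8]
     [391  98] [445 142] 723
     [400  68] [465  75] 191
     [385  74] [413 103] 53
black side 0.02 cap pred [324.  220.6] [345.9 241.6]
black top 0.02 cap pred [329.7 216.7] [352.8 240.9]
black wrist 0.02 cap pred [394.9  94.6] [458.2 160.3]
```

Both caps sit where seated jars should, and the arm is clear of everything. I'm handing in.

```bash
python3 -c "
from rig import ctrl
print(ctrl.job_done())"
```

```text
the job is handed in; nothing more can be done
None
```

I put both jars in their colour-matched pockets and handed the job in at about 29 s of the 51 s allowed. The final pictures show both caps within a few pixels of where fully seated jars should be, but I don't have the verdict. The black jar took a second try: the first insertion hit the back panel at about 38 N, close to the 40 N limit, and I regripped it.

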